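# Snap the plug of a wick holder home with the two-handled bench squeezer

## Task

Lay the wick holder upright in the saddle of the bench squeezer, between its two jaw pins with the plug pointing at either pin, and let go of it. Then squeeze the squeezer's two handles gently together until the plug's resistance peaks and gives and the plug sits flush with the housing's face, without sinking it below the face and without pressing it with the fingers themselves. Let the handles spring open again, leave the holder in the saddle, and leave the other things on the table alone.

Things in the scene. Friction and masses are not known exactly. Their poses are not given: they have to be found in the camera images.
- squeezer: Bench squeezer, fixed: dark base plate 150x110x8 mm, grey saddle, and a grey column whose yoke hinges two steel handles. Origin on the table under the saddle's middle; z up; x from the handles' free ends to the column; y left. Column and yoke fill x = 52 to 78 mm, up to z = 62 mm. The handles close independently of each other.
- saddle (a point): Middle of the saddle's floor, x = y = 0, z = 32 mm of the squeezer. The saddle is a channel along y, open at both ends, 74 mm long, 30 mm between its low flared cheeks (tops at z = 41 mm). A holder in it slides freely along y, so the pins centre on it. Back to proud plug face the holder is 41 mm long, between pin tips 47 to 54 mm are free.
- lever_left: Left handle (the squeezer's +y side), steel bar 8 mm thick, z = 39 to 51 mm. Origin on the table below its upright hinge pin, at x = 65, y = +20 mm of the squeezer. A light spring holds it open against a stop; it closes at most 0.26 rad. It carries a jaw pin (8 mm diameter, along y at x = 0, z = 45 mm) that points at the other handle's pin.
- lever_right: Right handle, mirror image of the left, hinge at x = 65, y = -20 mm of the squeezer. When open, each jaw pin's tip stands 23.5 to 27 mm from the middle (y = 0): each is screwed in or out by an unknown amount, so the finger opening at which the plug gives differs each time by up to 15 mm.
- grip_left (a point): Middle of the left handle's black sleeve (55 mm long, 10 thick, 22 tall, z = 34 to 56 mm). Open: x = -77.5, y = +30, z = 45 mm of the squeezer; it swings towards -y, radius 142.5 mm, and moves 2.2 times as far as its pin, which is 65 mm from the hinge. Open, the two sleeves measure 70 mm over their outsides. The return spring resists with 1 to 2 N here.
- grip_right (a point): Middle of the right handle's sleeve; mirror image, y = -30 mm when open, swings towards +y.
- holder: Wick holder, about 150 g: square aluminium housing 26 (x) x 34 (y) x 26 mm (z) with a round dark steel plug standing out of the bore in its +y face. Origin: centre of the housing's underside; the housing reaches y = -17 to +17 mm. It starts loose on the table, left of the squeezer, its plug end to the left (+y, within 0.5 rad). Grip it across x, by the housing.
- plug_face (a point): Centre of the plug's outer face. In the holder's frame x = 0, z = 13 mm and y = 24 mm at the start (7 mm proud); y = 17 mm is flush. Pushed in, it resists with 4 N rising to a peak of 28 N at 2.3 mm, then gives: past 4.7 mm it snaps in by itself to about flush and stays. Below flush it resists again, 22 N at 1.5 mm. Let go before it gives, it springs back.
- plug: The plug itself: 14.4 mm diameter in a 17 mm bore, so the 8 mm pins can sink it below the face. Origin: on its axis, 24 mm behind its face. Each sleeve resists with 2 N until the pins touch, rising to a peak of 15 to 16 N over 8 to 11 mm of finger opening, then within 3 mm dropping to about 2 N: it has given. Closing some 9 mm further sinks it too far.
- wax: Bystander: cut wax block, 44x62x28 mm. Origin: centre of its underside.
- matches: Bystander: matchbox, 36x53x15 mm. Origin: centre of its underside.
- tape: Bystander: roll of tape lying flat, 98 mm across, 25 high. Origin: centre of its underside.
- empty_tin: Bystander: empty ribbed tin, 68 mm across, 76 high. Origin: centre of its underside.
- card_roll: Bystander: rolled corrugated card strip, 62 mm across, 45 high. Origin: centre of its underside.
- brush: Bystander: flat paint brush lying flat, 42x190x10 mm. Origin: centre of its underside.
There are look-alikes about, which are no part of the job. Several things look just like the holder: the one meant starts farthest to the robot's left.

How it is judged (in metres and radians):
On the way, in this order (a step that is already met when the one before it is completed fails the run):
1. the holder lies upright in the saddle, let go, its plug still out (x of holder in the frame of squeezer between -0.003 and 0.003 m and y of holder in the frame of squeezer between -0.012 and 0.012 m and z of holder in the frame of squeezer between 0.029 and 0.035 m and angle between holder's own z axis and vertical below 0.1 rad and angle between the y axis of holder and the y axis of squeezer, either way round below 0.16 rad and contact force between the fingers and holder below 0.2 N and y of plug_face in the frame of holder above 0.022 m), for 0.2 s.
2. with the fingers on both handles, the plug has been squeezed flush with the housing (within 1.5 mm) (y of plug_face in the frame of holder between 0.0155 and 0.0185 m and contact force between the fingers and lever_left above 0.5 N and contact force between the fingers and lever_right above 0.5 N), for 0.1 s.
At the end, for the whole second after the job is handed in: The holder lies upright and at rest in the saddle (within 3 mm across the channel and in height, 12 mm along it, 0.16 rad in turn and 0.1 rad in tilt), its plug is flush with the housing's face within 1.5 mm, and both handles have sprung open (sleeves within 3.5 mm of their open places) (x of holder in the frame of squeezer between -0.003 and 0.003 m and y of holder in the frame of squeezer between -0.012 and 0.012 m and z of holder in the frame of squeezer between 0.029 and 0.035 m and angle between holder's own z axis and vertical below 0.1 rad and angle between the y axis of holder and the y axis of squeezer, either way round below 0.16 rad and y of plug_face in the frame of holder between 0.0155 and 0.0185 m and y of grip_left in the frame of squeezer above 0.0265 m and y of grip_right in the frame of squeezer below -0.0265 m and linear speed of holder below 0.02 m/s); the robot touches nothing.
It fails at once if the plug is sunk more than 1.5 mm below the housing's face (y of plug_face in the frame of holder below 0.0155 m).
It fails at once if a handle is squeezed with more than 25 N (contact force between the fingers and lever_left above 25 N or contact force between the fingers and lever_right above 25 N).
It fails at once if the fingers themselves press on the plug with more than 3 N (contact force between the fingers and plug above 3 N).
It fails at once if another thing on the table is moved by more than 30 mm (distance of any of wax, matches, tape, empty_tin, card_roll, brush from where it was at the start of the episode above 0.03 m).
It also fails if it takes over 58 s, if anything falls off the work surface, if the arm or the gripper's body presses on something with over 40 N, if the wrist force passes 120 N, or if a joint passes its speed limit or range.

## Robot

A 7-joint arm with a two-finger parallel gripper is mounted at the origin on a cart in front of the work surface, level with it; the furniture and walls round the work are solid. World frame = base frame: x ahead of the robot, y to its left, z up, the work surface at z = 0. Lengths are in m, angles in degrees, forces in N, time in s.
With the tool pointing down it reaches from about 0.425 to 0.875 m from the base axis. Payload 4.7 kg.
Tool frame: the origin (TCP) lies between the finger pads; the fingertips stand 8 mm ahead of it and the grasp point (between the pads) lies 11 mm behind it (env.tip_extent is the distance from the TCP to the fingertips, in m); z points along the fingers, y is the line along which they close (so a half turn about z gives the same grasp; the last joint's range is limited). The gripper opens to 87 mm and grips with 3 to 60 N. Pads are 19 mm wide; open, the fingers measure 117 mm over their backs; the gripper's body (75 mm by 190 mm) begins 51 mm behind the grasp point.
Start: joints at [-66.114, 18.392, -4.016, 83.108, 1.295, 78.541, -3.26], TCP at [0.255, 0.598, 0.231] pointing down, gripper open.
Joint ranges: [-163.93, 163.93], [-17.29, 119.83], [-79.2, 71.16], [3.27, 140.29], [-89.18, 269.18], [5.43, 117.66], [-154.24, 154.24]. Speed limits (degrees/s): [147.25, 147.25, 180, 180, 180, 180, 180].

## Interface

Orientations are given as [roll, pitch, yaw] about the fixed x, y, z axes, in that order (R = Rz(yaw) Ry(pitch) Rx(roll)).
In Python, from cell import sensors, vision, workorder, env gives the robot as it stands.
- The arm moves only by the tool drive_tool, never from a script. Its argument "moves" is a list of rows, each an object of numbers: "x", "y", "z": the shift along the tool's x, y, z in mm; "rx", "ry", "rz": the turn, a rotation vector about the tool's x, y, z in rad; "fingers": the closure, from -1 (fully open) to 1 (shut). In form: [{"x": .., "y": .., "z": .., "rx": .., "ry": .., "rz": .., "fingers": ..}, ...]. A call has 1 to 20 rows; each row is the pose to reach, as a shift and turn from the pose commanded when the call began, along the tool's axes at that moment; what a row does not reach only later rows make up. A row lasts 1/8 s, in which the tool goes at most 62.5 mm and 10.7 degrees, less where a joint would pass 70% of its speed; a pose out of reach is approached as far as the arm can. A call with a gripper value outside its range is refused whole. The fingers move at their own pace and stop on an object; "force" is the grip in N (left out, the last holds). Time passes only in rows, so rows that repeat a pose let the fingers close. It gives the time, the measured TCP pose, the force, the opening and the grip force at its end, in the units of the state.
- sensors.get_obs(): the state, without advancing time (a new reading comes with each control period).
- vision.read_camera(name): name is "scene" or "top" or "wrist"; returns a dict with "image" (420x560x3 uint8, red, green, blue), "fx", "fy", "cx", "cy" (pixels), "k1" (the pictures are not rectified: a ray, as slopes to the right and down, at radius r is drawn at 1 + k1 r^2 times it, then the intrinsics apply), "R" (3x3) and "t" (3): a world point X has camera coordinates R X + t. Camera axes: x right, y down, z forward; pixel columns grow to the right and rows downward; lengths in m; the calibration is good to about 2 mm. A picture is of the moment at which its call begins. There is no depth.
- workorder.sign_off(): hands the job in; it is judged then, once.
The state is a dict: "time_s": time; "qpos": joint angles; "joint_velocities": joint speeds; "effort": joint torques, N m; "tool_pos": TCP position; "tool_rot": TCP orientation; "force": force on the tool from outside, world axes, zero at the start; "wrist_torque": the same for the moment, N m; "grip_width": finger opening in m; "grasp_force": force on a finger pad.
Only numpy, scipy, OpenCV 4.12 (cv2) and the standard library are available. Lean on these libraries where they do the work, as an engineer would, in place of code of your own. Each camera call takes 0.05 s, during which the arm holds its last target. There are 200 camera calls.

## Working session

There is one attempt and no reset: what is moved stays moved. The work goes in short steps, Python scripts to look and compute and a tool call to move; the robot and the scene stay as the last step left them, time stands still between calls to the robot, and variables do not carry over. Pictures are saved under pics/ and viewed, at most 10 in all, crops included, and the job is handed in when it is done.

Besides the shell and the picture viewer there is one more tool, called after "Emit:" by a JSON object that holds its "method" and its "body", one argument or row to a line. drive_tool: Moves the arm, as the interface text tells. Its arguments: {"type":"object","properties":{"moves":{"type":"array"},"force":{"type":"number"}},"required":["moves"]}

```bash
mkdir -p pics; cat > h.py <<'E'
import numpy as np, cv2
from cell import sensors, vision, workorder, env
def cam(n):
    c=vision.read_camera(n); c['K']=np.array([[c['fx'],0,c['cx']],[0,c['fy'],c['cy']],[0,0,1.]]); c['d']=np.array([c['k1'],0,0,0.])
    c['bgr']=np.ascontiguousarray(c['image'][:,:,::-1]); return c
def ray(c,uv,z):
    p=cv2.undistortPoints(np.array(uv,float).reshape(-1,1,2),c['K'],c['d']).reshape(-1,2)
    R,t=np.array(c['R']),np.array(c['t']); o=-R.T@t
    d=np.c_[p,np.ones(len(p))]@R
    return o+d*((z-o[2])/d[:,2])[:,None]
def proj(c,X):
    R,t=np.array(c['R']),np.array(c['t'])
    return cv2.projectPoints(np.array(X,float).reshape(-1,3),cv2.Rodrigues(R)[0],t,c['K'],c['d'])[0].reshape(-1,2)
E
python3 - <<'E'
from h import *
a=cam('scene');b=cam('top')
for n,c in(('scene',a),('top',b)):
    cv2.imwrite(f'pics/{n}0.png',c['bgr']); print(n,c['fx'],c['k1'],-np.array(c['R']).T@c['t'], np.array(c['R'])[2])
cv2.imwrite('pics/both0.png',cv2.resize(np.vstack([a['bgr'],b['bgr']]),None,fx=.714,fy=.714))
print(sensors.get_obs())
E
```

```text
scene 388.59199343221735 0.027421247785468842 [-0.06447054 -0.54713043  0.81400966] [ 0.58669763  0.35611269 -0.727303  ]
top 526.6612856348797 -0.05584768831626852 [ 0.30974351 -0.17582488  1.63840312] [ 0.15513042 -0.01948569 -0.98770181]
{'time_s': 0.1, 'qpos': array([-66.11495997,  18.43559762,  -4.01609023,  83.16687469,
         1.29605417,  78.54263795,  -3.25918269]), 'joint_velocities': array([ 0.07454871, -0.0353403 ,  0.01595586, -0.20102766, -0.0124672 ,
       -0.00586193, -0.03532111]), 'effort': array([-4.02119813e-04, -4.92569411e+01, -4.05761227e-01, -3.13396525e+01,
       -6.40778197e-02,  3.95834225e-02,  7.65968434e-05]), 'tool_pos': array([0.25463656, 0.59752029, 0.22957116]), 'tool_rot': array([-1.79900184e+02,  6.35041318e-03,  1.56926095e+02]), 'force': array([-1.13121421, -0.78586947, -0.10766957]), 'wrist_torque': array([ 0.02072283, -0.00235483,  0.00653861]), 'grasp_force': 0.0, 'grip_width': 0.0869386316243665}
```

View pics/top0.png

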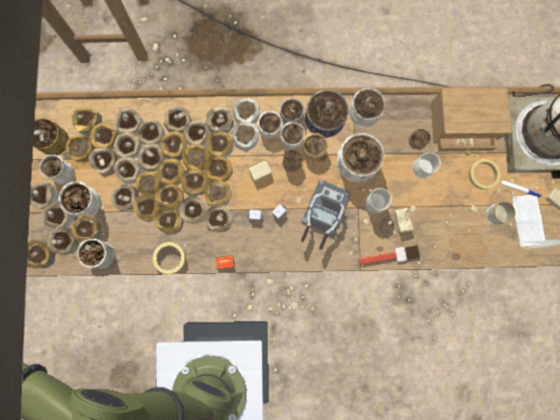

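View pics/scene0.png

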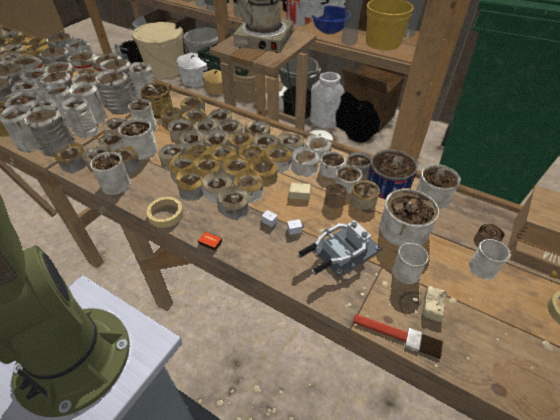

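Top view: two look-alike blocks at (254,214) and (279,211), with the squeezer at (323,210). In the scene view they are at (269,219) and (294,228). The leftmost (top 254,214) fits the description as it has the greatest +y. I'll confirm that in an enlarged crop.

```bash
python3 - <<'E'
from h import *
a=cam('scene');b=cam('top')
t=cv2.resize(b['bgr'][170:250,235:355],(780,520),interpolation=cv2.INTER_CUBIC)
s=cv2.resize(a['bgr'][200:285,245:385],(780,474),interpolation=cv2.INTER_CUBIC)
cv2.imwrite('pics/crop1.png',cv2.resize(np.vstack([t,s]),None,fx=.6,fy=.6))
print(ray(b,[[254,214],[279,211]],.026)); print(ray(a,[[269,219],[294,228]],.02)); print(ray(b,[[323,212],[210,390]],.03))
for q in [(225,262),(168,257),(261,172),(378,200)]: print(q,ray(b,[q],.02))
E
```

```text
[[ 0.53825022 -0.14728156  0.026     ]
 [ 0.54643286 -0.22474021  0.026     ]]
[[ 0.52765324 -0.14972178  0.02      ]
 [ 0.53502678 -0.22458937  0.02      ]]
[[ 0.54062011 -0.36067842  0.03      ]
 [ 0.01584376 -0.01098133  0.03      ]]
(225, 262) [[ 0.39220913 -0.05667346  0.02      ]]
(168, 257) [[0.41013871 0.11780536 0.02      ]]
(261, 172) [[ 0.67202948 -0.17076737  0.02      ]]
(378, 200) [[ 0.57734712 -0.53599829  0.02      ]]
```

View pics/crop1.png

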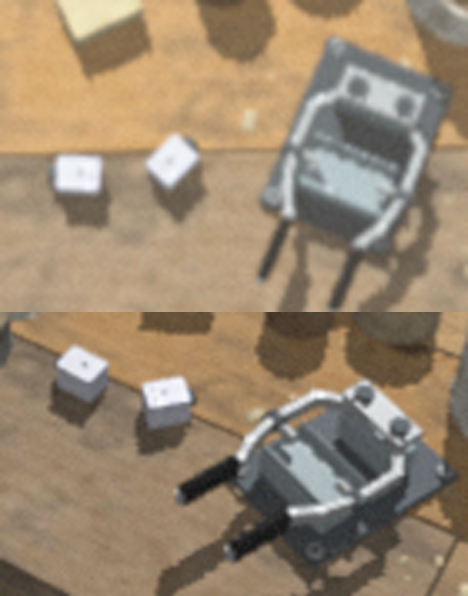

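The crop confirms it: the leftmost block (crop 77,174) has its plug showing on its left side. I'll move the wrist camera above it.

```bash
cat >> h.py <<'E'
from scipy.spatial.transform import Rotation as Ro
def go(p,yaw):
    o=sensors.get_obs(); R0=Ro.from_euler('xyz',o['tool_rot'],degrees=True); R1=Ro.from_euler('xyz',[180,0,yaw],degrees=True)
    print('shift',np.round(R0.inv().apply(np.array(p)-o['tool_pos'])*1000,1),'rot',np.round((R0.inv()*R1).as_rotvec(),3),'pos',o['tool_pos'],o['tool_rot'])
E
python3 - <<'E'
from h import *
go([.52,-.15,.24],90)
c=cam('wrist'); R=np.array(c['R']); print(-R.T@c['t'],R,c['fx'])
E
```

```text
shift [-537.1 -583.9   -9.4] rot [-1.000e-03  1.000e-03  1.168e+00] pos [0.25468895 0.5976773  0.22988933] [-1.79934583e+02  4.70200729e-03  1.56924767e+02]
[0.19055808 0.62615207 0.38444748] [[ 0.39111595  0.92034088 -0.00098832]
 [ 0.88910034 -0.37756185  0.25874243]
 [ 0.23775808 -0.102077   -0.96594585]] 341.8884268886786
```

Emit:
{"method": "drive_tool", "body": {
  "moves": [
    {"x": -537, "y": -584, "z": -10, "rz": 1.168, "fingers": -1},
    {"x": -537, "y": -584, "z": -10, "rz": 1.168, "fingers": -1},
    {"x": -537, "y": -584, "z": -10, "rz": 1.168, "fingers": -1},
    {"x": -537, "y": -584, "z": -10, "rz": 1.168, "fingers": -1},
    {"x": -537, "y": -584, "z": -10, "rz": 1.168, "fingers": -1},
    {"x": -537, "y": -584, "z": -10, "rz": 1.168, "fingers": -1},
    {"x": -537, "y": -584, "z": -10, "rz": 1.168, "fingers": -1},
    {"x": -537, "y": -584, "z": -10, "rz": 1.168, "fingers": -1},
    {"x": -537, "y": -584, "z": -10, "rz": 1.168, "fingers": -1},
    {"x": -537, "y": -584, "z": -10, "rz": 1.168, "fingers": -1},
    {"x": -537, "y": -584, "z": -10, "rz": 1.168, "fingers": -1},
    {"x": -537, "y": -584, "z": -10, "rz": 1.168, "fingers": -1},
    {"x": -537, "y": -584, "z": -10, "rz": 1.168, "fingers": -1},
    {"x": -537, "y": -584, "z": -10, "rz": 1.168, "fingers": -1},
    {"x": -537, "y": -584, "z": -10, "rz": 1.168, "fingers": -1},
    {"x": -537, "y": -584, "z": -10, "rz": 1.168, "fingers": -1}
  ]
}}

```text
invalid input at $.moves[0]: expected keys x, y, z, rx, ry, rz, fingers
```

```bash
python3 - <<'E'
from h import *
c=cam('wrist'); cv2.imwrite('pics/w1.png',c['bgr']); print(sensors.get_obs()['tool_pos'],proj(c,[[.535,-.148,.026],[.54,-.36,.03]]))
E
```

```text
[0.25474057 0.59783568 0.23020206] [[ -85.9869591   521.65285973]
 [-172.06895461  548.47674051]]
```

View pics/w1.png

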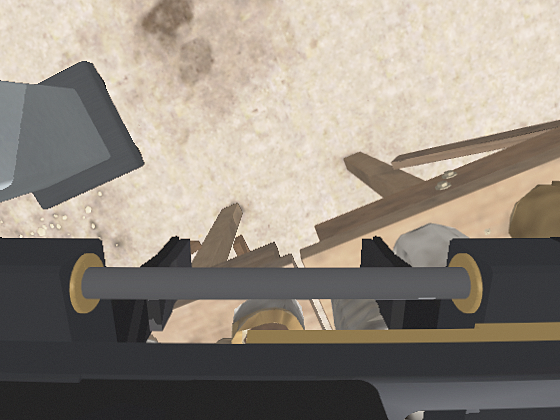

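The pose was unchanged (call refused, all keys are required). The wrist picture shows floor, with the fingers blocking rows below 240, so the view covers the tool's +x side. I'll aim with TCP offset to -y.

```bash
python3 - <<'E'
from h import *
go([.535,-.24,.24],90)
E
```

```text
shift [-586.2 -660.9   -9.4] rot [-1.000e-03  0.000e+00  1.168e+00] pos [0.25474057 0.59783568 0.23020206] [-1.79966694e+02  7.70756346e-04  1.56922458e+02]
```

Emit:
{"method": "drive_tool", "body": {
  "moves": [
    {"x": -586, "y": -661, "z": -10, "rx": 0, "ry": 0, "rz": 1.168, "fingers": -1},
    {"x": -586, "y": -661, "z": -10, "rx": 0, "ry": 0, "rz": 1.168, "fingers": -1},
    {"x": -586, "y": -661, "z": -10, "rx": 0, "ry": 0, "rz": 1.168, "fingers": -1},
    {"x": -586, "y": -661, "z": -10, "rx": 0, "ry": 0, "rz": 1.168, "fingers": -1},
    {"x": -586, "y": -661, "z": -10, "rx": 0, "ry": 0, "rz": 1.168, "fingers": -1},
    {"x": -586, "y": -661, "z": -10, "rx": 0, "ry": 0, "rz": 1.168, "fingers": -1},
    {"x": -586, "y": -661, "z": -10, "rx": 0, "ry": 0, "rz": 1.168, "fingers": -1},
    {"x": -586, "y": -661, "z": -10, "rx": 0, "ry": 0, "rz": 1.168, "fingers": -1},
    {"x": -586, "y": -661, "z": -10, "rx": 0, "ry": 0, "rz": 1.168, "fingers": -1},
    {"x": -586, "y": -661, "z": -10, "rx": 0, "ry": 0, "rz": 1.168, "fingers": -1},
    {"x": -586, "y": -661, "z": -10, "rx": 0, "ry": 0, "rz": 1.168, "fingers": -1},
    {"x": -586, "y": -661, "z": -10, "rx": 0, "ry": 0, "rz": 1.168, "fingers": -1},
    {"x": -586, "y": -661, "z": -10, "rx": 0, "ry": 0, "rz": 1.168, "fingers": -1},
    {"x": -586, "y": -661, "z": -10, "rx": 0, "ry": 0, "rz": 1.168, "fingers": -1},
    {"x": -586, "y": -661, "z": -10, "rx": 0, "ry": 0, "rz": 1.168, "fingers": -1},
    {"x": -586, "y": -661, "z": -10, "rx": 0, "ry": 0, "rz": 1.168, "fingers": -1},
    {"x": -586, "y": -661, "z": -10, "rx": 0, "ry": 0, "rz": 1.168, "fingers": -1}
  ]
}}

```text
time_s: 2.42
tool_pos: [0.535, -0.2378, 0.2405]
tool_rot: [180.0, -0.1, 90.1]
force: [0.1, 0.2, 0.3]
grip_width: 0.0869
grasp_force: 0.0
```

```bash
python3 - <<'E'
from h import *
c=cam('wrist'); cv2.imwrite('pics/w2.png',c['bgr']); print(sensors.get_obs()['tool_pos'],proj(c,[[.535,-.148,.026],[.54,-.36,.03]]))
np.save('w2.npy',c,allow_pickle=True)
E
```

```text
[ 0.53506808 -0.2376848   0.24065491] [[274.97870706  95.67809176]
 [278.66347447 283.87968726]]
```

View pics/w2.png

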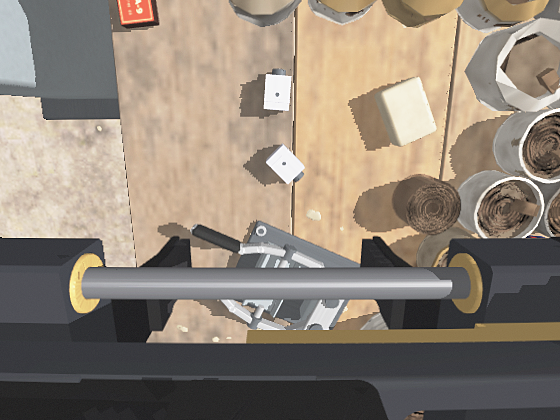

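Wrist view: the target holder is at (277,92) with its plug up (+y). The look-alike is at (285,163) and the squeezer is at the bottom. Measuring the holder's top face.

```bash
cat >> h.py <<'E'
def face(c,box,z,s=190):
    x0,y0,x1,y1=box; m=np.zeros(c['bgr'].shape[:2],np.uint8); m[y0:y1,x0:x1]=(c['bgr'][y0:y1,x0:x1].min(2)>s)*255
    m=cv2.morphologyEx(m,cv2.MORPH_CLOSE,np.ones((5,5)))
    k=max(cv2.findContours(m,0,1)[0],key=cv2.contourArea)
    P=ray(c,k.reshape(-1,2),z)[:,:2]
    r=cv2.minAreaRect((P*1000).astype(np.float32)); return r,cv2.boxPoints(r)
E
python3 - <<'E'
from h import *
c=np.load('w2.npy',allow_pickle=True).item()
print(c['bgr'][86:110:3,277].min(1), c['bgr'][92,255:300:3].min(1))
for s in (170,190,210): print(face(c,(250,55,310,125),.026,s))
E
```

```text
[245 245 218 115 247 245 246 246] [ 95  91  87 129 245 246 245 212 253 246 245 248 114  63 172]
(((540.7797241210938, -147.6142578125), (47.519020080566406, 34.31487274169922), 85.7721939086914), array([[ 521.91736 , -170.04424 ],
       [ 556.1389  , -172.57399 ],
       [ 559.6421  , -125.18428 ],
       [ 525.42053 , -122.654526]], dtype=float32))
(((538.8781127929688, -149.59913635253906), (45.49616241455078, 30.450855255126953), 89.74070739746094), array([[ 523.54987, -172.27808],
       [ 554.0004 , -172.4159 ],
       [ 554.20636, -126.9202 ],
       [ 523.7558 , -126.78238]], dtype=float32))
(((538.8702392578125, -149.09579467773438), (44.45793533325195, 30.43025779724121), 89.7399673461914), array([[ 523.5544  , -171.2555  ],
       [ 553.9843  , -171.39359 ],
       [ 554.1861  , -126.9361  ],
       [ 523.75616 , -126.798004]], dtype=float32))
```

```bash
python3 - <<'E'
from h import *
c=np.load('w2.npy',allow_pickle=True).item()
for r in range(62,118,2): print(r,c['bgr'].min(2)[r,256:300:2])
E
```

```text
62 [138 136 138 140 142 147 148 144 144 142 145 141 136 133 127 129 130 129
 142  40  98 161]
64 [141 139 140 139 145 148 146 143 139 144 146 144 139 135 131 130 131 130
 145  53  98 166]
66 [148 143 145 144 142 145 146 139 136 146 150 144 142 136 133 132 134 133
 149  55 100 165]
68 [148 143 144 143 145 143 145 141 145 124 134 122 140 139 135 134 134 133
 147  56  99 160]
70 [151 145 146 144 144 149 145 143  87  76  98 124 138 160 153 137 131 117
 142  56 100 159]
72 [143 142 142 145 146 152  95  95  60  83 104 126 143 167 146 136 130 125
 159  57 103 157]
74 [141  95  95  95  93 255 240 196 109 120  80 109 132 148 132 127 126 127
 161  57 102 158]
76 [139  85  86  87  79 255 246 248 250 249 249 250 251 251 254 254 255 255
 160  61 104 162]
78 [143  77  86  86  75 255 245 246 246 245 244 245 246 246 245 245 246 254
 157  59 108 160]
80 [ 87  83  86  89  72 255 245 246 246 244 245 245 246 246 245 245 245 255
 161  77 105 164]
82 [ 85  87  87  88  65 253 245 246 246 245 245 246 246 246 245 245 246 255
 156  77 107 161]
84 [ 91  94  92  89  66 252 245 246 246 245 245 246 246 246 245 24
[... 840 characters left out ...]
1 247 247 253 116
 156  65 128 150]
104 [ 96  92  93  84 255 245 246 245 245 244 246 246 246 245 245 246 255 118
 160  64 129 152]
106 [ 98  93  90  80 255 246 246 246 245 244 246 246 246 245 245 245 255 128
 166  67 132 152]
108 [ 97  91  90  81 255 255 255 255 252 251 252 250 249 248 246 246 250 127
 164  66 134 151]
110 [ 95  90  92  89  84  78  72  71  73  64  78  76 142 146 196 238 219 130
 162  64 132 149]
112 [ 94  90  89  91  90  84  86  89  92  87  83 102  99  97 153 139 137 132
 162  64 135 150]
114 [ 92  91  90  88  86  81  81  94  94  92  91 142 145 149 157 144 140 134
 160  66 138 147]
116 [109 106  87  86  99  92  87 124 122 124 128 136 144 147 153 143 137 130
 160  63 143 150]
```

```bash
python3 - <<'E'
from h import *
c=np.load('w2.npy',allow_pickle=True).item()
print(-np.array(c['R']).T@c['t'],c['fx'],c['fy'],c['cx'],c['cy'],c['k1'],proj(c,[[.535,-.238,.24],[.535,-.238,0]]))
q=ray(c,[[265.5,74],[291,75],[289.5,110],[263.5,109]],.026); print(q,q.mean(0)); d=np.diff(q,axis=0); print(np.linalg.norm(d,axis=1))
E
```

```text
[ 0.53539987 -0.16687726  0.3952174 ] 341.8884268886786 341.8884268886786 275.522512046286 205.0595084808382 -0.031205747081540676 [[274.01533347 263.75039626]
 [274.76215689 177.1592652 ]]
[[ 0.52528098 -0.12683172  0.026     ]
 [ 0.55126532 -0.12770058  0.026     ]
 [ 0.55018944 -0.16226862  0.026     ]
 [ 0.52307813 -0.16135535  0.026     ]] [ 0.53745347 -0.14453907  0.026     ]
[0.02599886 0.03458478 0.02712669]
```

Face corners give 26.0 x 34.6 mm, which matches the holder. Its centre is (0.5375, -0.1445) with yaw about -2.4°.

```bash
python3 - <<'E'
from h import *
go([.5375,-.1445,.02],87.6)
E
```

```text
shift [ 92.8   2.6 220.8] rot [ 0.001 -0.002  0.045] pos [ 0.53506808 -0.2376848   0.24065491] [ 1.79965683e+02 -1.02985574e-01  9.01649516e+01]
```

Emit:
{"method": "drive_tool", "body": {
  "moves": [
    {"x": 93, "y": 2.6, "z": 60, "rx": 0, "ry": 0, "rz": 0.045, "fingers": -1},
    {"x": 93, "y": 2.6, "z": 120, "rx": 0, "ry": 0, "rz": 0.045, "fingers": -1},
    {"x": 93, "y": 2.6, "z": 160, "rx": 0, "ry": 0, "rz": 0.045, "fingers": -1},
    {"x": 93, "y": 2.6, "z": 190, "rx": 0, "ry": 0, "rz": 0.045, "fingers": -1},
    {"x": 93, "y": 2.6, "z": 205, "rx": 0, "ry": 0, "rz": 0.045, "fingers": -1},
    {"x": 93, "y": 2.6, "z": 215, "rx": 0, "ry": 0, "rz": 0.045, "fingers": -1},
    {"x": 93, "y": 2.6, "z": 221, "rx": 0, "ry": 0, "rz": 0.045, "fingers": -1},
    {"x": 93, "y": 2.6, "z": 221, "rx": 0, "ry": 0, "rz": 0.045, "fingers": -1}
  ]
}}

```text
time_s: 3.48
tool_pos: [0.538, -0.1471, 0.0203]
tool_rot: [179.9, -0.0, 87.4]
force: [-0.5, 0.3, -0.7]
grip_width: 0.087
grasp_force: 0.0
```

Emit:
{"method": "drive_tool", "body": {
  "force": 15,
  "moves": [
    {"x": 0, "y": 0, "z": 0, "rx": 0, "ry": 0, "rz": 0, "fingers": 1},
    {"x": 0, "y": 0, "z": 0, "rx": 0, "ry": 0, "rz": 0, "fingers": 1},
    {"x": 0, "y": 0, "z": 0, "rx": 0, "ry": 0, "rz": 0, "fingers": 1},
    {"x": 0, "y": 0, "z": 0, "rx": 0, "ry": 0, "rz": 0, "fingers": 1},
    {"x": 0, "y": 0, "z": 0, "rx": 0, "ry": 0, "rz": 0, "fingers": 1},
    {"x": 0, "y": 0, "z": 0, "rx": 0, "ry": 0, "rz": 0, "fingers": 1}
  ]
}}

```text
time_s: 4.22
tool_pos: [0.5374, -0.1468, 0.0196]
tool_rot: [180.0, -0.0, 87.4]
force: [0.7, 0.4, -0.3]
grip_width: 0.0349
grasp_force: 0.0
```

Emit:
{"method": "drive_tool", "body": {
  "moves": [
    {"x": 0, "y": 0, "z": 0, "rx": 0, "ry": 0, "rz": 0, "fingers": 1},
    {"x": 0, "y": 0, "z": 0, "rx": 0, "ry": 0, "rz": 0, "fingers": 1},
    {"x": 0, "y": 0, "z": 0, "rx": 0, "ry": 0, "rz": 0, "fingers": 1},
    {"x": 0, "y": 0, "z": 0, "rx": 0, "ry": 0, "rz": 0, "fingers": 1}
  ]
}}

```text
time_s: 4.72
tool_pos: [0.5373, -0.1469, 0.0195]
tool_rot: [-180.0, -0.0, 87.4]
force: [-1.4, 0.1, 1.1]
grip_width: 0.0257
grasp_force: 15.0
```

Emit:
{"method": "drive_tool", "body": {
  "moves": [
    {"x": 0, "y": 0, "z": -30, "rx": 0, "ry": 0, "rz": 0, "fingers": 1},
    {"x": 0, "y": 0, "z": -80, "rx": 0, "ry": 0, "rz": 0, "fingers": 1},
    {"x": 0, "y": 0, "z": -140, "rx": 0, "ry": 0, "rz": 0, "fingers": 1},
    {"x": 0, "y": 0, "z": -200, "rx": 0, "ry": 0, "rz": 0, "fingers": 1},
    {"x": 0, "y": 0, "z": -220, "rx": 0, "ry": 0, "rz": 0, "fingers": 1},
    {"x": 0, "y": 0, "z": -220, "rx": 0, "ry": 0, "rz": 0, "fingers": 1}
  ]
}}

```text
time_s: 5.48
tool_pos: [0.5384, -0.1469, 0.241]
tool_rot: [179.8, -0.0, 87.4]
force: [0.1, -0.5, -2.4]
grip_width: 0.0255
grasp_force: 15.0
```

```bash
python3 - <<'E'
from h import *
# camera over squeezer: TCP right of it, tool x along squeezer +y
go([.505,-.445,.24],68)
E
```

```text
shift [-299.3  -20.     0.7] rot [ 0.003 -0.001  0.339] pos [ 0.53839944 -0.14693468  0.24096956] [ 1.79791947e+02 -3.82806313e-02  8.74307156e+01]
```

Emit:
{"method": "drive_tool", "body": {
  "moves": [
    {"x": -300, "y": -20, "z": 0, "rx": 0, "ry": 0, "rz": 0.339, "fingers": 1},
    {"x": -300, "y": -20, "z": 0, "rx": 0, "ry": 0, "rz": 0.339, "fingers": 1},
    {"x": -300, "y": -20, "z": 0, "rx": 0, "ry": 0, "rz": 0.339, "fingers": 1},
    {"x": -300, "y": -20, "z": 0, "rx": 0, "ry": 0, "rz": 0.339, "fingers": 1},
    {"x": -300, "y": -20, "z": 0, "rx": 0, "ry": 0, "rz": 0.339, "fingers": 1},
    {"x": -300, "y": -20, "z": 0, "rx": 0, "ry": 0, "rz": 0.339, "fingers": 1},
    {"x": -300, "y": -20, "z": 0, "rx": 0, "ry": 0, "rz": 0.339, "fingers": 1},
    {"x": -300, "y": -20, "z": 0, "rx": 0, "ry": 0, "rz": 0.339, "fingers": 1}
  ]
}}

```text
time_s: 6.48
tool_pos: [0.505, -0.4435, 0.2385]
tool_rot: [-179.9, -0.1, 68.2]
force: [-0.1, 0.6, -0.7]
grip_width: 0.0258
grasp_force: 15.0
```

```bash
python3 - <<'E'
from h import *
c=cam('wrist'); np.save('w3.npy',c,allow_pickle=True); cv2.imwrite('pics/w3.png',cv2.resize(c['bgr'][0:300,130:450],(800,750),interpolation=cv2.INTER_CUBIC)[:600]); print(sensors.get_obs()['tool_pos'],sensors.get_obs()['tool_rot'])
E
```

```text
[ 0.50512587 -0.44359514  0.23894158] [-1.79972598e+02 -8.14243024e-02  6.81655179e+01]
```

View pics/w3.png

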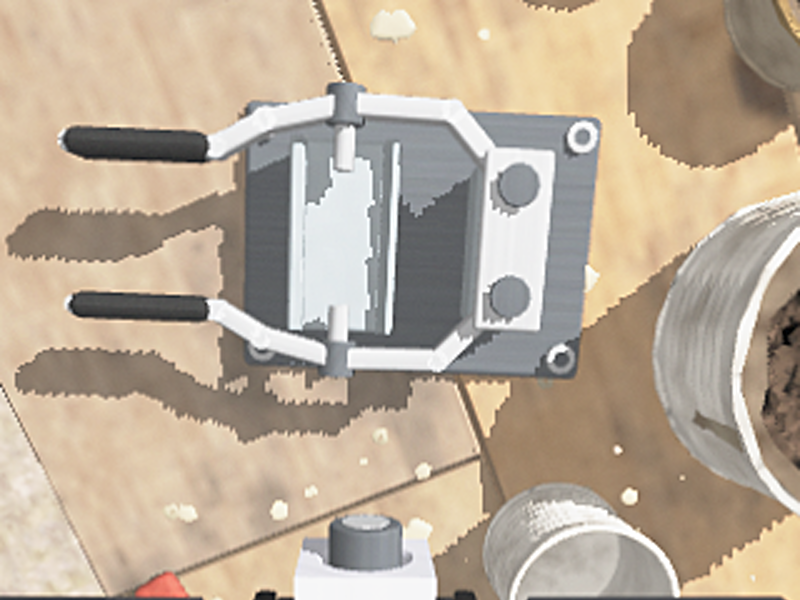

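Crop: sleeves at (137,144) and (140,306), pin tips at (346,170) and (338,306), cheeks along x≈298 and 391, hinges at (519,185) and (510,297). The holder in the gripper is at (366,560), plug toward the squeezer.

```bash
python3 - <<'E'
from h import *
c=np.load('w3.npy',allow_pickle=True).item()
f=lambda q,z: ray(c,np.array(q,float)/2.5+[130-.3,-.3],z)[:,:2]
sl=f([[65,142],[208,148],[70,302],[210,310]],.054); print('sleeve',sl,np.linalg.norm(sl[0]-sl[1]),np.linalg.norm(sl[:2].mean(0)-sl[2:].mean(0)))
ch=f([[298,142],[295,330],[395,142],[387,333]],.041); print('cheek',ch,np.linalg.norm(ch[0]-ch[1]),np.linalg.norm(ch[0]-ch[2]),ch.mean(0))
pn=f([[346,170],[338,306]],.045); print('pins',pn,np.linalg.norm(pn[0]-pn[1]),pn.mean(0))
hg=f([[519,185],[510,297]],.066); print('hinge',hg,np.linalg.norm(hg[0]-hg[1]))
# frame: x dir from grips mid to hinge mid
g=sl.mean(0);h=hg.mean(0);d=h-g;L=np.linalg.norm(d);print('L',L,'yaw x',np.degrees(np.arctan2(d[1],d[0])))
e=sl[:2].mean(0)-sl[2:].mean(0);print('yaw from sleeves',np.degrees(np.arctan2(e[1],e[0]))-90)
for a,b in((ch[1],ch[0]),(ch[3],ch[2]),(hg[1],hg[0]),(pn[1],pn[0])):
    e=b-a;print(np.degrees(np.arctan2(e[1],e[0]))-90)
u=d/L; print('origin from grips',g+u*.0775,'from hinge',h-u*.065)
q=f([[245,100],[600,118],[576,378],[218,362]],.008);print('plate',q,q.mean(0))
E
```

```text
sleeve [[ 0.44790239 -0.28739547]
 [ 0.49638413 -0.30943862]
 [ 0.42372619 -0.3402156 ]
 [ 0.47291998 -0.3633729 ]] 0.05325766809631615 0.058451060956645484
cheek [[ 0.52803877 -0.31781822]
 [ 0.49932099 -0.3828503 ]
 [ 0.5626486  -0.33168457]
 [ 0.53339279 -0.39777046]] 0.07109067459368153 0.037284258093596416 [ 0.53085029 -0.35753089]
pins [[ 0.54123451 -0.33460782]
 [ 0.5191728  -0.38052822]] 0.05094508847601161 [ 0.53020365 -0.35756802]
hinge [[ 0.59681479 -0.3650457 ]
 [ 0.58062408 -0.40103518]] 0.03946367858775897
L 0.1409438160894594 yaw x -24.27073617507823
yaw from sleeves -24.049348491975877
-23.825971812661123
-23.8786742646989
-24.221701416382047
-25.661210654870914
origin from grips [ 0.53088321 -0.35696193] from hinge [ 0.52946457 -0.35632227]
plate [[ 0.51356996 -0.28881348]
 [ 0.6487996  -0.35014463]
 [ 0.60508176 -0.44944249]
 [ 0.45890301 -0.38341882]] [ 0.55658858 -0.36795486]
```

Squeezer origin is about (0.5307, -0.3573), yaw -24.1°. The 51 mm pin gap and 39.5 mm hinge spacing both fit. Next I'll check the holder's offset in the grip and compute the placing pose.

```bash
python3 - <<'E'
from h import *
c=np.load('w3.npy',allow_pickle=True).item(); o=sensors.get_obs()
R=Ro.from_euler('xyz',o['tool_rot'],degrees=True)
P=R.apply(np.array([[19.4,-13,-6],[19.4,13,-6],[26.4,0,7],[26.4,0,-.2]])/1000)+o['tool_pos']
print((proj(c,P)-[130,0])*2.5)
go([.5283,-.3627,.11],65.9)
E
```

```text
[[291.28385712 577.71035298]
 [433.18439662 577.81346087]
 [362.37363972 521.91602025]
 [362.30237558 532.21815037]]
shift [ 83.5  -8.5 129.1] rot [-0.001 -0.001  0.04 ] pos [ 0.50512587 -0.44359514  0.23894158] [-1.79972598e+02 -8.14243024e-02  6.81655179e+01]
```

```bash
python3 - <<'E'
from h import *
c=np.load('w3.npy',allow_pickle=True).item(); g=c['bgr'].min(2)
for r in (206,210,214,218,222,226,230,234): print(r,list(g[r,244:268:1]),'|',list(g[r,288:310:1]))
E
```

```text
206 [np.uint8(207), np.uint8(158), np.uint8(166), np.uint8(168), np.uint8(167), np.uint8(169), np.uint8(173), np.uint8(177), np.uint8(175), np.uint8(175), np.uint8(171), np.uint8(169), np.uint8(158), np.uint8(132), np.uint8(123), np.uint8(94), np.uint8(92), np.uint8(108), np.uint8(122), np.uint8(137), np.uint8(120), np.uint8(148), np.uint8(150), np.uint8(151)] | [np.uint8(162), np.uint8(158), np.uint8(161), np.uint8(159), np.uint8(161), np.uint8(157), np.uint8(156), np.uint8(152), np.uint8(154), np.uint8(157), np.uint8(162), np.uint8(167), np.uint8(168), np.uint8(171), np.uint8(170), np.uint8(170), np.uint8(172), np.uint8(173), np.uint8(175), np.uint8(174), np.uint8(177), np.uint8(178)]
210 [np.uint8(153), np.uint8(152), np.uint8(136), np.uint8(117), np.uint8(114), np.uint8(89), np.uint8(94), np.uint8(109), np.uint8(123), np.uint8(136), np.uint8(147), np.uint8(160), np.uint8(168), np.uint8(170), np.uint8(171), np.uint8(173), np.uint8(176), np.uint8(138), np.uint8(67), np.uint8(100), np.uint8(109), np.uint8(115), np.uint8(111), np.uint8(106)] | [np.uint8(119), np.uint8(130), np.uint8(
[... 3754 characters left out ...]
0)]
234 [np.uint8(164), np.uint8(164), np.uint8(156), np.uint8(202), np.uint8(249), np.uint8(247), np.uint8(246), np.uint8(246), np.uint8(246), np.uint8(246), np.uint8(246), np.uint8(246), np.uint8(246), np.uint8(247), np.uint8(247), np.uint8(246), np.uint8(246), np.uint8(246), np.uint8(246), np.uint8(246), np.uint8(246), np.uint8(246), np.uint8(246), np.uint8(246)] | [np.uint8(246), np.uint8(246), np.uint8(246), np.uint8(246), np.uint8(246), np.uint8(246), np.uint8(246), np.uint8(246), np.uint8(246), np.uint8(246), np.uint8(246), np.uint8(246), np.uint8(246), np.uint8(246), np.uint8(247), np.uint8(253), np.uint8(225), np.uint8(89), np.uint8(101), np.uint8(108), np.uint8(107), np.uint8(106)]
```

Emit:
{"method": "drive_tool", "body": {
  "moves": [
    {"x": 40, "y": -4, "z": 30, "rx": 0, "ry": 0, "rz": 0.04, "fingers": 1},
    {"x": 84, "y": -8.5, "z": 70, "rx": 0, "ry": 0, "rz": 0.04, "fingers": 1},
    {"x": 84, "y": -8.5, "z": 110, "rx": 0, "ry": 0, "rz": 0.04, "fingers": 1},
    {"x": 84, "y": -8.5, "z": 129, "rx": 0, "ry": 0, "rz": 0.04, "fingers": 1},
    {"x": 84, "y": -8.5, "z": 129, "rx": 0, "ry": 0, "rz": 0.04, "fingers": 1}
  ]
}}

```text
time_s: 7.15
tool_pos: [0.5269, -0.3643, 0.1099]
tool_rot: [-179.9, 0.0, 65.7]
force: [-0.1, -0.9, -0.3]
grip_width: 0.0262
grasp_force: 15.0
```

```bash
python3 - <<'E'
from h import *
c=cam('wrist'); np.save('w4.npy',c,allow_pickle=True); cv2.imwrite('pics/w4.png',cv2.resize(c['bgr'][60:260,140:410],(800,592),interpolation=cv2.INTER_CUBIC)); go([.5283,-.3627,.0525],65.9)
o=sensors.get_obs()
R=Ro.from_euler('xyz',o['tool_rot'],degrees=True)
P=R.apply(np.array([[19.4,-13,-6],[19.4,13,-6],[19.4,-13,20],[19.4,13,20],[26.4,0,7]])/1000)+o['tool_pos']
print((proj(c,P)-[140,60])*2.963)
s=Ro.from_euler('z',-24.1,degrees=True).apply(np.array([[0,23.5,45],[0,27,45],[-15,37,41],[15,37,41],[0,37,32]])/1000)+[.5307,-.3573,0]
print((proj(c,s)-[140,60])*2.963)
E
```

```text
shift [ 2.8 -0.4 58.9] rot [ 0.001  0.001 -0.004] pos [ 0.52749683 -0.36536407  0.11136665] [1.79954306e+02 3.32635575e-02 6.56615909e+01]
[[320.98166487 513.73504206]
 [490.00485413 514.10443256]
 [332.47208295 464.57567631]
 [478.05491979 464.88366265]
 [405.46953927 446.98901707]]
[[402.58585791 347.43988913]
 [402.54825431 331.64874953]
 [334.29210569 283.83134672]
 [470.62316069 283.49869898]
 [402.46976164 278.97204419]]
```

View pics/w4.png

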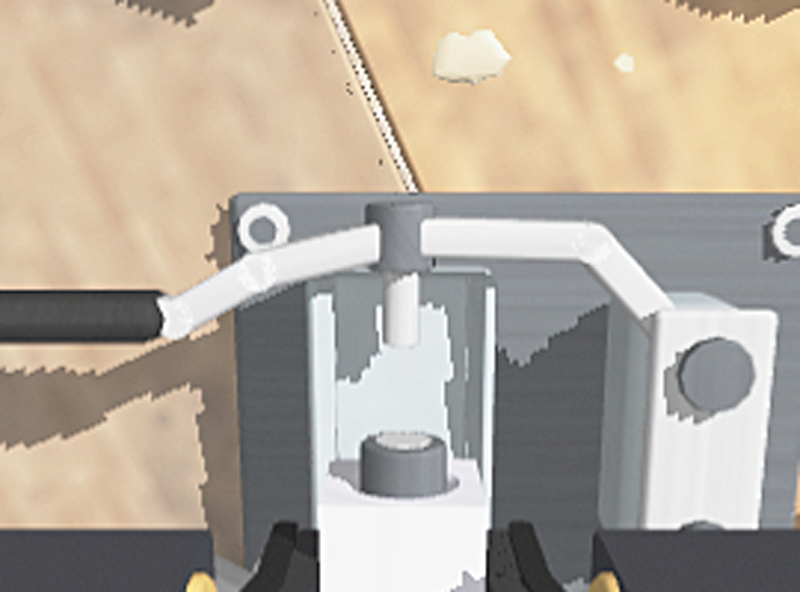

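Holder edges (320–488) and pin (x≈402) match predictions within about 0.5 mm: the holder is over the channel and aligned. Lowering it.

Emit:
{"method": "drive_tool", "body": {
  "moves": [
    {"x": 0, "y": 0, "z": 20, "rx": 0, "ry": 0, "rz": 0, "fingers": 1},
    {"x": 0, "y": 0, "z": 36, "rx": 0, "ry": 0, "rz": 0, "fingers": 1},
    {"x": 0, "y": 0, "z": 44, "rx": 0, "ry": 0, "rz": 0, "fingers": 1},
    {"x": 0, "y": 0, "z": 50, "rx": 0, "ry": 0, "rz": 0, "fingers": 1},
    {"x": 0, "y": 0, "z": 54, "rx": 0, "ry": 0, "rz": 0, "fingers": 1},
    {"x": 0, "y": 0, "z": 56, "rx": 0, "ry": 0, "rz": 0, "fingers": 1},
    {"x": 0, "y": 0, "z": 57, "rx": 0, "ry": 0, "rz": 0, "fingers": 1},
    {"x": 0, "y": 0, "z": 57, "rx": 0, "ry": 0, "rz": 0, "fingers": 1},
    {"x": 0, "y": 0, "z": 57, "rx": 0, "ry": 0, "rz": 0, "fingers": 1}
  ]
}}

```text
time_s: 8.32
tool_pos: [0.5277, -0.3646, 0.0538]
tool_rot: [180.0, -0.0, 65.7]
force: [-0.8, 0.2, -0.6]
grip_width: 0.0258
grasp_force: 15.0
```

Emit:
{"method": "drive_tool", "body": {
  "moves": [
    {"x": 0, "y": 0, "z": 0.7, "rx": 0, "ry": 0, "rz": 0, "fingers": 1},
    {"x": 0, "y": 0, "z": 1.3, "rx": 0, "ry": 0, "rz": 0, "fingers": 1},
    {"x": 0, "y": 0, "z": 1.3, "rx": 0, "ry": 0, "rz": 0, "fingers": 1},
    {"x": 0, "y": 0, "z": 1.3, "rx": 0, "ry": 0, "rz": 0, "fingers": 1}
  ]
}}

```text
time_s: 8.82
tool_pos: [0.5275, -0.3646, 0.0522]
tool_rot: [180.0, -0.0, 65.7]
force: [0.3, -0.3, -1.9]
grip_width: 0.0261
grasp_force: 15.0
```

Emit:
{"method": "drive_tool", "body": {
  "moves": [
    {"x": 0, "y": 0, "z": 0.5, "rx": 0, "ry": 0, "rz": 0, "fingers": 1},
    {"x": 0, "y": 0, "z": 0.5, "rx": 0, "ry": 0, "rz": 0, "fingers": 0.1},
    {"x": 0, "y": 0, "z": 0.5, "rx": 0, "ry": 0, "rz": 0, "fingers": 0.1},
    {"x": 0, "y": 0, "z": 0.5, "rx": 0, "ry": 0, "rz": 0, "fingers": 0.1},
    {"x": 0, "y": 0, "z": 0.5, "rx": 0, "ry": 0, "rz": 0, "fingers": 0.1}
  ]
}}

```text
time_s: 9.45
tool_pos: [0.5276, -0.3646, 0.0518]
tool_rot: [180.0, -0.0, 65.7]
force: [0.1, -0.5, -0.6]
grip_width: 0.0388
grasp_force: 0.0
```

Emit:
{"method": "drive_tool", "body": {
  "moves": [
    {"x": 0, "y": 0, "z": -20, "rx": 0, "ry": 0, "rz": 0, "fingers": 0.1},
    {"x": 0, "y": 0, "z": -60, "rx": 0, "ry": 0, "rz": 0, "fingers": 0.1},
    {"x": -40, "y": 0, "z": -120, "rx": 0, "ry": 0, "rz": 0, "fingers": -1},
    {"x": -80, "y": 0, "z": -180, "rx": 0, "ry": 0, "rz": 0, "fingers": -1},
    {"x": -80, "y": 0, "z": -185, "rx": 0, "ry": 0, "rz": 0, "fingers": -1},
    {"x": -80, "y": 0, "z": -185, "rx": 0, "ry": 0, "rz": 0, "fingers": -1}
  ]
}}

```text
time_s: 10.2
tool_pos: [0.4941, -0.4398, 0.2401]
tool_rot: [179.7, 0.1, 65.6]
force: [0.7, -0.5, -0.2]
grip_width: 0.0712
grasp_force: 0.0
```

```bash
python3 - <<'E'
from h import *
c=cam('wrist'); np.save('w5.npy',c,allow_pickle=True); cv2.imwrite('pics/w5.png',cv2.resize(c['bgr'][0:240,120:440],(800,600),interpolation=cv2.INTER_CUBIC)); print(sensors.get_obs()['tool_pos'])
s=Ro.from_euler('z',-24.1,degrees=True).apply(np.array([[-13,13.5,58],[13,13.5,58],[13,-20.5,58],[-13,-20.5,58],[0,20.5,45],[-77.5,30,56],[-77.5,-30,56]])/1000)+[.5307,-.3573,0]
print((proj(c,s)-[120,0])*2.5)
E
```

```text
[ 0.4946639  -0.43782413  0.23786221]
[[347.9157883  194.57424832]
 [417.77477671 194.22080578]
 [417.51120294 288.17375836]
 [349.39538025 288.54429586]
 [382.77460731 178.63034007]
 [173.27777177 149.68258859]
 [183.38286156 315.07363601]]
```

View pics/w5.png

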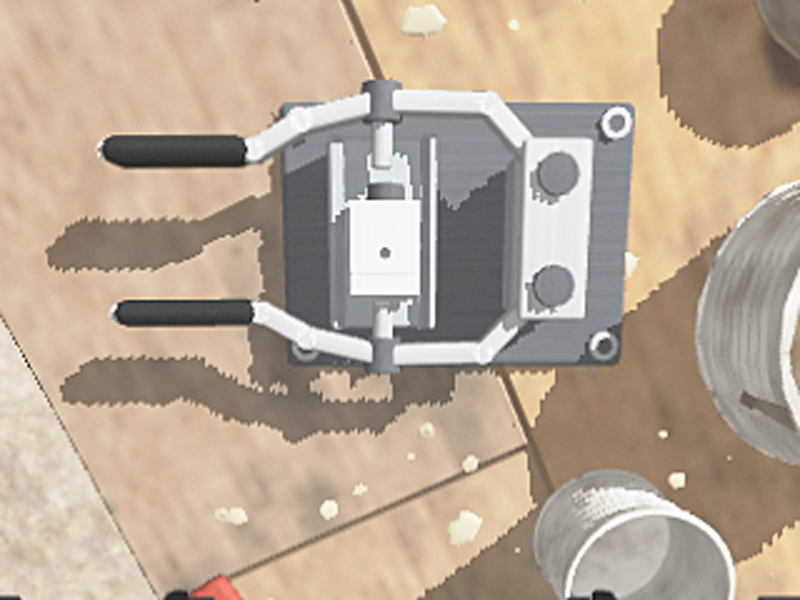

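The holder lies squarely in the saddle: crop (350–420, 198–296), plug at (385,190) still proud, sleeves at (174,150) and (184,313). Now to the handles, with yaw -24.1.

```bash
python3 - <<'E'
from h import *
print(sensors.get_obs()['qpos']); go([.4599,-.3257,.15],-24.1)
E
```

```text
[ -0.12014614  26.77800927  54.99521705  82.59876012 -21.9579998
  81.78934185  30.68795742]
shift [ 87.8 -78.1  87.7] rot [ 1.000e-03 -2.000e-03  1.567e+00] pos [ 0.4946639  -0.43782413  0.23786221] [ 1.79888299e+02 -1.56253187e-02  6.56620319e+01]
```

Emit:
{"method": "drive_tool", "body": {
  "moves": [
    {"x": 20, "y": -18, "z": 0, "rx": 0, "ry": 0, "rz": 0.18, "fingers": -1},
    {"x": 40, "y": -36, "z": 0, "rx": 0, "ry": 0, "rz": 0.36, "fingers": -1},
    {"x": 60, "y": -54, "z": 0, "rx": 0, "ry": 0, "rz": 0.54, "fingers": -1},
    {"x": 88, "y": -78, "z": 0, "rx": 0, "ry": 0, "rz": 0.72, "fingers": -1},
    {"x": 88, "y": -78, "z": 0, "rx": 0, "ry": 0, "rz": 0.9, "fingers": -1},
    {"x": 88, "y": -78, "z": 0, "rx": 0, "ry": 0, "rz": 1.08, "fingers": -1},
    {"x": 88, "y": -78, "z": 20, "rx": 0, "ry": 0, "rz": 1.26, "fingers": -1},
    {"x": 88, "y": -78, "z": 50, "rx": 0, "ry": 0, "rz": 1.44, "fingers": -1},
    {"x": 88, "y": -78, "z": 88, "rx": 0, "ry": 0, "rz": 1.567, "fingers": -1},
    {"x": 88, "y": -78, "z": 88, "rx": 0, "ry": 0, "rz": 1.567, "fingers": -1},
    {"x": 88, "y": -78, "z": 88, "rx": 0, "ry": 0, "rz": 1.567, "fingers": -1},
    {"x": 88, "y": -78, "z": 88, "rx": 0, "ry": 0, "rz": 1.567, "fingers": -1}
  ]
}}

```text
time_s: 11.75
tool_pos: [0.4606, -0.3255, 0.1501]
tool_rot: [-180.0, -0.1, -24.0]
force: [0.6, 0.1, 0.0]
grip_width: 0.0867
grasp_force: 0.0
```

```bash
python3 - <<'E'
from h import *
print(sensors.get_obs()['qpos']); go([.4599,-.3257,.034],-24.1)
E
```

```text
[-24.07792998  21.55902124  68.70989214 103.42365362 -21.47694243
  69.66928379 -63.04956987]
shift [ -0.8   0.5 116.1] rot [-0.    -0.002  0.002] pos [ 0.46060839 -0.32549439  0.15014501] [-1.79984161e+02 -1.28241062e-01 -2.39797413e+01]
```

Emit:
{"method": "drive_tool", "body": {
  "moves": [
    {"x": -0.5, "y": 0.3, "z": 20, "rx": 0, "ry": 0, "rz": 0, "fingers": -1},
    {"x": -0.5, "y": 0.3, "z": 35, "rx": 0, "ry": 0, "rz": 0, "fingers": -1},
    {"x": -0.5, "y": 0.3, "z": 35, "rx": 0, "ry": 0, "rz": 0, "fingers": -1}
  ]
}}

```text
time_s: 12.12
tool_pos: [0.458, -0.3244, 0.1119]
tool_rot: [-180.0, 0.2, -24.1]
force: [0.2, -0.5, 0.2]
grip_width: 0.087
grasp_force: 0.0
```

```bash
python3 - <<'E'
from h import *
print(sensors.get_obs()['qpos']); go([.4599,-.3257,.034],-24.1)
E
```

```text
[-21.806725    24.04695559  66.34824095 105.76692933 -24.01235279
  66.24752467 -61.26947676]
shift [ 2.5  0.4 77.9] rot [-0.     0.003  0.   ] pos [ 0.45802783 -0.32444334  0.11192937] [-179.98944688    0.1856072   -24.08565568]
```

Joint 3 is moving away from its limit. Descending.

Emit:
{"method": "drive_tool", "body": {
  "moves": [
    {"x": 1, "y": 0.4, "z": 20, "rx": 0, "ry": 0, "rz": 0, "fingers": -1},
    {"x": 1, "y": 0.4, "z": 40, "rx": 0, "ry": 0, "rz": 0, "fingers": -1},
    {"x": 1, "y": 0.4, "z": 55, "rx": 0, "ry": 0, "rz": 0, "fingers": -1},
    {"x": 1, "y": 0.4, "z": 68, "rx": 0, "ry": 0, "rz": 0, "fingers": -1},
    {"x": 1, "y": 0.4, "z": 78, "rx": 0, "ry": 0, "rz": 0, "fingers": -1},
    {"x": 1, "y": 0.4, "z": 78, "rx": 0, "ry": 0, "rz": 0, "fingers": -1},
    {"x": 1, "y": 0.4, "z": 78, "rx": 0, "ry": 0, "rz": 0, "fingers": -1}
  ]
}}

```text
time_s: 13.0
tool_pos: [0.4602, -0.3263, 0.0362]
tool_rot: [180.0, -0.0, -24.1]
force: [-0.2, 0.3, -0.6]
grip_width: 0.0872
grasp_force: 0.0
```

```bash
python3 - <<'E'
from h import *
o=sensors.get_obs();print(o['qpos'],o['force'],o['grasp_force']); go([.4599,-.3257,.034],-24.1)
E
```

```text
[-16.50702256  29.78132968  60.54093906 108.95788225 -30.27922519
  59.09287512 -56.97040439] [-0.15671214  0.34140146 -0.56715719] 0.0
shift [-0.6 -0.5  2.2] rot [ 0.    -0.001  0.   ] pos [ 0.4602359  -0.32634303  0.03620182] [ 1.79995095e+02 -4.92262296e-02 -2.40788597e+01]
```

Emit:
{"method": "drive_tool", "body": {
  "force": 20,
  "moves": [
    {"x": 0, "y": 0, "z": 2, "rx": 0, "ry": 0, "rz": 0, "fingers": -0.8},
    {"x": 0, "y": 0, "z": 2, "rx": 0, "ry": 0, "rz": 0, "fingers": -0.7},
    {"x": 0, "y": 0, "z": 2, "rx": 0, "ry": 0, "rz": 0, "fingers": -0.65},
    {"x": 0, "y": 0, "z": 2, "rx": 0, "ry": 0, "rz": 0, "fingers": -0.6},
    {"x": 0, "y": 0, "z": 2, "rx": 0, "ry": 0, "rz": 0, "fingers": -0.55},
    {"x": 0, "y": 0, "z": 2, "rx": 0, "ry": 0, "rz": 0, "fingers": -0.5},
    {"x": 0, "y": 0, "z": 2, "rx": 0, "ry": 0, "rz": 0, "fingers": -0.46},
    {"x": 0, "y": 0, "z": 2, "rx": 0, "ry": 0, "rz": 0, "fingers": -0.42},
    {"x": 0, "y": 0, "z": 2, "rx": 0, "ry": 0, "rz": 0, "fingers": -0.38},
    {"x": 0, "y": 0, "z": 2, "rx": 0, "ry": 0, "rz": 0, "fingers": -0.34},
    {"x": 0, "y": 0, "z": 2, "rx": 0, "ry": 0, "rz": 0, "fingers": -0.3},
    {"x": 0, "y": 0, "z": 2, "rx": 0, "ry": 0, "rz": 0, "fingers": -0.3}
  ]
}}

```text
time_s: 14.5
tool_pos: [0.4596, -0.3259, 0.0336]
tool_rot: [-180.0, 0.0, -24.1]
force: [-1.6, 1.1, 1.6]
grip_width: 0.0566
grasp_force: 1.5
```

Emit:
{"method": "drive_tool", "body": {
  "moves": [
    {"x": 0, "y": 0, "z": 0, "rx": 0, "ry": 0, "rz": 0, "fingers": -0.28},
    {"x": 0, "y": 0, "z": 0, "rx": 0, "ry": 0, "rz": 0, "fingers": -0.26},
    {"x": 0, "y": 0, "z": 0, "rx": 0, "ry": 0, "rz": 0, "fingers": -0.24},
    {"x": 0, "y": 0, "z": 0, "rx": 0, "ry": 0, "rz": 0, "fingers": -0.22},
    {"x": 0, "y": 0, "z": 0, "rx": 0, "ry": 0, "rz": 0, "fingers": -0.2},
    {"x": 0, "y": 0, "z": 0, "rx": 0, "ry": 0, "rz": 0, "fingers": -0.2}
  ]
}}

```text
time_s: 15.25
tool_pos: [0.4597, -0.3259, 0.0336]
tool_rot: [-180.0, 0.0, -24.1]
force: [-2.3, 1.1, 1.1]
grip_width: 0.0525
grasp_force: 2.0
```

Emit:
{"method": "drive_tool", "body": {
  "moves": [
    {"x": 0, "y": 0, "z": 0, "rx": 0, "ry": 0, "rz": 0, "fingers": -0.18},
    {"x": 0, "y": 0, "z": 0, "rx": 0, "ry": 0, "rz": 0, "fingers": -0.16},
    {"x": 0, "y": 0, "z": 0, "rx": 0, "ry": 0, "rz": 0, "fingers": -0.14},
    {"x": 0, "y": 0, "z": 0, "rx": 0, "ry": 0, "rz": 0, "fingers": -0.14}
  ]
}}

```text
time_s: 15.75
tool_pos: [0.4596, -0.3259, 0.0336]
tool_rot: [-180.0, 0.0, -24.1]
force: [-5.1, 1.0, 0.0]
grip_width: 0.0499
grasp_force: 7.0
```

Emit:
{"method": "drive_tool", "body": {
  "moves": [
    {"x": 0, "y": 0, "z": 0, "rx": 0, "ry": 0, "rz": 0, "fingers": -0.12},
    {"x": 0, "y": 0, "z": 0, "rx": 0, "ry": 0, "rz": 0, "fingers": -0.1},
    {"x": 0, "y": 0, "z": 0, "rx": 0, "ry": 0, "rz": 0, "fingers": -0.08},
    {"x": 0, "y": 0, "z": 0, "rx": 0, "ry": 0, "rz": 0, "fingers": -0.08}
  ]
}}

```text
time_s: 16.25
tool_pos: [0.4596, -0.3259, 0.0336]
tool_rot: [-180.0, 0.0, -24.1]
force: [-4.9, 1.4, 1.1]
grip_width: 0.0473
grasp_force: 11.1
```

Emit:
{"method": "drive_tool", "body": {
  "moves": [
    {"x": 0, "y": 0, "z": 0, "rx": 0, "ry": 0, "rz": 0, "fingers": -0.06},
    {"x": 0, "y": 0, "z": 0, "rx": 0, "ry": 0, "rz": 0, "fingers": -0.04},
    {"x": 0, "y": 0, "z": 0, "rx": 0, "ry": 0, "rz": 0, "fingers": -0.04}
  ]
}}

```text
time_s: 16.62
tool_pos: [0.4596, -0.3259, 0.0336]
tool_rot: [-180.0, 0.0, -24.1]
force: [-4.6, 0.2, 0.5]
grip_width: 0.0458
grasp_force: 13.6
```

Emit:
{"method": "drive_tool", "body": {
  "moves": [
    {"x": 0, "y": 0, "z": 0, "rx": 0, "ry": 0, "rz": 0, "fingers": -0.02},
    {"x": 0, "y": 0, "z": 0, "rx": 0, "ry": 0, "rz": 0, "fingers": 0.0},
    {"x": 0, "y": 0, "z": 0, "rx": 0, "ry": 0, "rz": 0, "fingers": 0.0}
  ]
}}

```text
time_s: 17.0
tool_pos: [0.4596, -0.3258, 0.0336]
tool_rot: [-180.0, 0.0, -24.1]
force: [-5.4, 2.4, 0.6]
grip_width: 0.0444
grasp_force: 15.5
```

Emit:
{"method": "drive_tool", "body": {
  "moves": [
    {"x": 0, "y": 0, "z": 0, "rx": 0, "ry": 0, "rz": 0, "fingers": 0.015},
    {"x": 0, "y": 0, "z": 0, "rx": 0, "ry": 0, "rz": 0, "fingers": 0.03},
    {"x": 0, "y": 0, "z": 0, "rx": 0, "ry": 0, "rz": 0, "fingers": 0.03}
  ]
}}

```text
time_s: 17.38
tool_pos: [0.4596, -0.3258, 0.0337]
tool_rot: [-180.0, 0.0, -24.1]
force: [-6.4, 2.2, 0.8]
grip_width: 0.0426
grasp_force: 15.5
```

Emit:
{"method": "drive_tool", "body": {
  "moves": [
    {"x": 0, "y": 0, "z": 0, "rx": 0, "ry": 0, "rz": 0, "fingers": 0.045},
    {"x": 0, "y": 0, "z": 0, "rx": 0, "ry": 0, "rz": 0, "fingers": 0.045}
  ]
}}

```text
time_s: 17.62
tool_pos: [0.4596, -0.3258, 0.0336]
tool_rot: [-180.0, 0.0, -24.1]
force: [-5.4, 2.1, 0.8]
grip_width: 0.042
grasp_force: 2.5
```

Emit:
{"method": "drive_tool", "body": {
  "moves": [
    {"x": 0, "y": 0, "z": 0, "rx": 0, "ry": 0, "rz": 0, "fingers": 0.06},
    {"x": 0, "y": 0, "z": 0, "rx": 0, "ry": 0, "rz": 0, "fingers": 0.06}
  ]
}}

```text
time_s: 17.88
tool_pos: [0.4602, -0.326, 0.0337]
tool_rot: [180.0, -0.0, -24.1]
force: [-2.7, 1.1, -2.0]
grip_width: 0.0413
grasp_force: 2.0
```

It peaked at 15.5 N and dropped to 2 N, so the plug has given. Opening.

Emit:
{"method": "drive_tool", "body": {
  "moves": [
    {"x": 0, "y": 0, "z": 0, "rx": 0, "ry": 0, "rz": 0, "fingers": 0.06},
    {"x": 0, "y": 0, "z": 0, "rx": 0, "ry": 0, "rz": 0, "fingers": 0},
    {"x": 0, "y": 0, "z": 0, "rx": 0, "ry": 0, "rz": 0, "fingers": -0.1},
    {"x": 0, "y": 0, "z": 0, "rx": 0, "ry": 0, "rz": 0, "fingers": -0.2},
    {"x": 0, "y": 0, "z": 0, "rx": 0, "ry": 0, "rz": 0, "fingers": -0.3},
    {"x": 0, "y": 0, "z": 0, "rx": 0, "ry": 0, "rz": 0, "fingers": -0.4},
    {"x": 0, "y": 0, "z": 0, "rx": 0, "ry": 0, "rz": 0, "fingers": -0.5},
    {"x": 0, "y": 0, "z": 0, "rx": 0, "ry": 0, "rz": 0, "fingers": -0.6},
    {"x": 0, "y": 0, "z": 0, "rx": 0, "ry": 0, "rz": 0, "fingers": -0.8},
    {"x": 0, "y": 0, "z": 0, "rx": 0, "ry": 0, "rz": 0, "fingers": -1},
    {"x": 0, "y": 0, "z": 0, "rx": 0, "ry": 0, "rz": 0, "fingers": -1},
    {"x": 0, "y": 0, "z": 0, "rx": 0, "ry": 0, "rz": 0, "fingers": -1}
  ]
}}

```text
time_s: 19.38
tool_pos: [0.4599, -0.3261, 0.0338]
tool_rot: [-180.0, -0.0, -24.1]
force: [-0.0, -0.3, -0.4]
grip_width: 0.0869
grasp_force: 0.0
```

Emit:
{"method": "drive_tool", "body": {
  "moves": [
    {"x": 0, "y": 0, "z": -15, "rx": 0, "ry": 0, "rz": 0, "fingers": -1},
    {"x": 0, "y": 0, "z": -35, "rx": 0, "ry": 0, "rz": 0, "fingers": -1},
    {"x": 0, "y": 0, "z": -60, "rx": 0, "ry": 0, "rz": 0, "fingers": -1},
    {"x": 0, "y": 0, "z": -90, "rx": 0, "ry": 0, "rz": 0, "fingers": -1},
    {"x": 0, "y": 0, "z": -90, "rx": 0, "ry": 0, "rz": 0, "fingers": -1},
    {"x": 0, "y": 0, "z": -90, "rx": 0, "ry": 0, "rz": 0, "fingers": -1}
  ]
}}

```text
time_s: 20.12
tool_pos: [0.46, -0.3257, 0.1241]
tool_rot: [-180.0, -0.0, -24.1]
force: [-0.6, 0.4, 0.3]
grip_width: 0.0868
grasp_force: 0.0
```

```bash
python3 - <<'E'
from h import *
c=cam('wrist'); cv2.imwrite('pics/w6.png',cv2.resize(c['bgr'][0:300,80:480],(800,600),interpolation=cv2.INTER_CUBIC)); print(sensors.get_obs()['tool_pos'])
s=Ro.from_euler('z',-24.1,degrees=True).apply(np.array([[-13,13.5,58],[13,13.5,58],[13,-20.5,58],[-13,-20.5,58],[0,20.5,45],[-77.5,30,56],[-77.5,-30,56]])/1000)+[.5307,-.3573,0]
print((proj(c,s)-[80,0])*2)
E
```

```text
[ 0.45970104 -0.32551115  0.1234664 ]
[[351.21335624 248.6149549 ]
 [350.16663156 161.63096249]
 [461.39040331 161.86237825]
 [459.23143318 248.82755767]
 [331.69659239 206.98518619]
 [305.71871925 442.17587516]
 [481.42961215 442.49312137]]
```

View pics/w6.png

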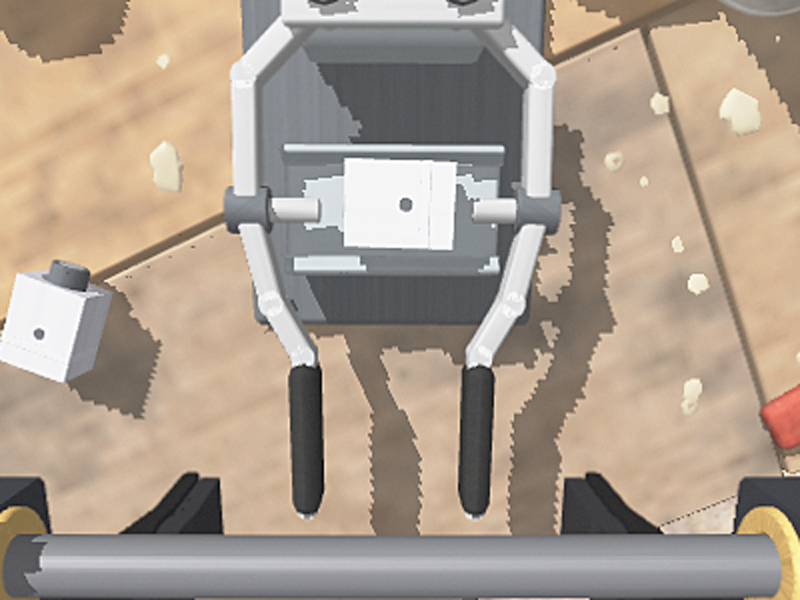

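The holder is seated at (400,204) with no plug protruding. The sleeves at (306,440) and (477,440) are back at their predicted open places, and the gripper is clear. Handing in.

```bash
python3 -c "
from h import *
print(workorder.sign_off())"
```

```text
the job is handed in; nothing more can be done
None
```

The job is handed in at about 20 s of the 58 s, but sign-off gave no verdict: the holder lies in the saddle, the squeeze peaked at 15.5 N per handle and gave, the last picture shows no plug protruding and both handles back open, and the robot is clear.

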